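# Push a heel cap under the sprung hold-down flap of a heel jig

### The job

Press the long bar of the heel jig down with one fingertip so that its sprung flap lifts, and keep it down while the other fingertip pushes the cream heel cap along the bed, under the flap, until it is fully home against the back stop. Then let go of the bar so that the flap closes down onto the cap and holds it, and draw the hand clear. Only push the cap, never pick it up, and leave the other things on the counter where they are.

Things in the scene. Friction and masses are not known exactly. Their poses are not given: they have to be found in the camera images.
- jig: Waxed wooden heel jig, fixed. Its x axis is the push direction (open front to back stop), y to the left, z up; origin on the counter, mid-channel. In its frame, mm: bed board 5 thick, top z = 5, x -125 to 70, y -46 to 46. Guide walls, tops z = 21: channel 57 wide for x 0 to 70, flaring to 79 wide at x = -70, none in front of that. Hinge axis of flap and bar along x at y = 36, z = 34.
- back_stop (a point): Middle of the upper front edge of the back stop at the end of the channel: x = 60, y = 0, z = 23 mm in the jig's frame. The cap's round end is home when it touches this face.
- flap_edge (a point): Front corner of the free edge of the thin steel flap (flap spans x 12 to 64 mm in the jig's frame). Closed it hangs at y = -20, z = 13 mm and blocks the cap's way; opened it swings up about the hinge, which lies left of the channel. The hinge's two posts at x = 5 and 69 mm are 39 mm high.
- flap (a joint): Hinge angle of flap and press bar together, rad. 0 = closed (bar up and tilted 24 degrees, outer edge higher). Pressing the bar opens it: above 0.33 the flap clears the cap's top, at 0.42 the bar is level, its top at z = 13 mm, and the flap clears by 3 mm; end stop at 0.50. Sprung shut: about 3 N on the bar starts it, 4 to 5 N holds it open. Resting on the cap it reads about 0.30.
- press_bar (a point): Middle of the top face of the press bar: a flat steel plate 32 mm wide, 4 thick, rigidly joined to the flap, left of the bed, running along x from -135 to 64 mm in the jig's frame, far out in front of the flap. This point: x = -67.5 mm; y = 79, z = 30 mm closed; y = 74, z = 13 mm at joint 0.42. A fingertip can slide along it in x while pressing.
- cap: Cream plastic heel cap, D-shaped block 64 mm long, 50 wide, 24 high, 50 to 100 g, flat on the bed in front of the flap, up to 7 degrees askew (the guides straighten it). Origin: centre of its underside; x axis towards its round end, which faces the stop; the straight end to push is 32 mm behind the origin. Home: origin at x = 28 mm in the jig's frame, 16 mm of it still in front of the flap.
- tin: Bystander: round steel tin of eyelets with screw lid, 62 mm diameter, 43 high, right of the jig; origin at the centre of its underside.
- lift: Bystander: thin black rubber heel lift, 64 x 56 x 8 mm, right of the jig; origin in its underside.
- wax: Bystander: dark wax block, 32 x 55 x 20 mm, behind the jig's back stop; origin at the centre of its underside.
- stretcher: Bystander: wooden shoe stretcher about 275 mm long, 46 high, on the right of the counter; origin mid-length on its underside.
- pot: Bystander: closed cement can, 72 mm diameter, 85 high, on the left of the counter; origin at the centre of its underside.
- brush: Bystander: hand brush lying on the left of the counter; origin in its underside.
Not all that is in view belongs to the job. There is more than one size of the cap; the job needs the middle-sized.

How it is judged:
By the outcome, as a careful person would: the job done as asked, in the order asked, and still so for the second after the job is handed in, with the robot touching nothing.
It also fails if it takes over 42 s, if anything falls off the work surface, if the arm or the gripper's body presses on something with over 40 N, if the wrist force passes 120 N, or if a joint passes its speed limit or range.

### The arm

A 6-joint arm with a two-finger parallel gripper is mounted at the origin on the work surface. World frame = base frame: x ahead of the robot, y to its left, z up, the work surface at z = 0. Lengths are in m, angles in rad, forces in N, time in s.
With the tool pointing down it reaches from about 0.375 to 0.75 m from the base axis. Payload 9 kg.
Tool frame: the origin (TCP) lies at the very end of the fingers, on their centre line; the grasp point (between the pads) lies arm.hold_point_z behind it (arm.hold_point_z is the distance from the TCP to the grasp point, in m); z points along the fingers, x is the direction in which the jaws open and shut, and the axes are right-handed (so a half turn about z gives the same grasp; the last joint's range is limited). The gripper opens to 85 mm and grips with 20 to 120 N. Pads are 22 mm wide; open, the fingers measure 114 mm over their backs; the gripper's body (76 mm by 85 mm) begins 54 mm behind the grasp point. The pads swing forward as they close: fully open they stand 13 mm farther back than shut.
Start: joints at [1.008, 0.104, 0.097, 1.564, 0, 1.353], TCP at [0.203, 0.565, 0.231] pointing down, gripper open.
Joint ranges: [-2.99, 2.99], [-0.84, 1.86], [-1.1, 1.16], [-1.84, 2.11], [-1.51, 1.56], [-3.14, 3.14]. Speed limits (rad/s): [2.22, 2.22, 2.57, 3.14, 3.14, 3.14].

### API

Orientations are given as a unit quaternion [x, y, z, w].
In Python, from workcell import arm gives the robot as it stands.
- The arm moves only by the tool arm_command, never from a script. Its argument "targets" is a list of rows, each an object of numbers: "gripper": the finger opening in cm, from 0 to 8.54; "dx", "dy", "dz": the shift along the tool's x, y, z in cm; "turn": the turn about the tool's z in degrees. In form: [{"gripper": .., "dx": .., "dy": .., "dz": .., "turn": ..}, ...]. A call has 1 to 8 rows; each row shifts and turns the commanded pose from where the row before left it, along the tool's axes as they then stand; what a row does not reach is not made up. A row lasts 1/8 s, in which the tool goes at most 62.5 mm and 10.7 degrees, less where a joint would pass 70% of its speed; a pose out of reach is approached as far as the arm can. A call is refused whole if a number of a shift passes 6.25 or a number of a turn 10.7, either way. A call with a gripper value outside its range is refused whole. The fingers move at their own pace and stop on an object; "grip_force" is the grip in N (left out, the last holds). Time passes only in rows, so rows that do not move let the fingers close. It gives the time, the measured TCP pose, the force and the opening at its end, in the units of the state.
- arm.get_state(): the state, without advancing time (a new reading comes with each control period).
- arm.grab_frame(name): name is "scene" or "top" or "wrist"; returns the picture (384x512x3 uint8, blue, green, red); there is no depth.
- arm.get_calibration(name): a dict with "intrinsics" (3x3 intrinsics, pixels), "extrinsics" (4x4, takes a point from world to camera coordinates); the wrist camera has in their place "T_tool_cam" (4x4, takes a point from camera to tool coordinates, whose origin is the TCP and whose axes are the tool frame's). Camera axes: x right, y down, z forward; pixel columns grow to the right and rows downward; lengths in m; the calibration is good to about 2 mm. A picture is of the moment at which its call begins: read the wrist's pose just before it. get_calibration takes no time and is no camera call.
- arm.finish_job(): hands the job in, once; it reports no verdict.
The state is a dict: "time": time; "joint_positions": joint angles; "qvel": joint speeds; "joint_efforts": joint torques, N m; "eef_pos": TCP position; "tool_rot": TCP orientation; "force": force on the tool from outside, world axes, zero at the start; "torque": the same for the moment, N m; "finger_gap": finger opening in m.
Only numpy, scipy, OpenCV 4.12 (cv2) and the standard library are available. Lean on these libraries where they do the work, as an engineer would, in place of code of your own. Each camera call takes 0.05 s, during which the arm holds its last target.

## Working session

There is one attempt and no reset: what is moved stays moved. The work goes in short steps, Python scripts to look and compute and a tool call to move; the robot and the scene stay as the last step left them, time stands still between calls to the robot, and variables do not carry over. Pictures are saved under pics/ and viewed, and the job is handed in when it is done.

Besides the shell and the picture viewer there is one more tool, called after "Call:" by a JSON object that holds its "api" and its "payload". arm_command: Moves the arm, as the interface text tells. Its arguments: {"type":"object","properties":{"targets":{"type":"array","items":{"type":"object","properties":{"gripper":{"type":"number"},"dx":{"type":"number"},"dy":{"type":"number"},"dz":{"type":"number"},"turn":{"type":"number"}}}},"grip_force":{"type":"number"}},"required":["targets"]}

```bash
mkdir -p pics; ls
python3 - <<'E'
from workcell import arm
import cv2,numpy as np
s=arm.get_state(); print(s['time'],s['eef_pos'],s['tool_rot'],s['finger_gap'],arm.hold_point_z)
for n in ['scene','top','wrist']:
    cv2.imwrite(f'pics/{n}0.png',arm.grab_frame(n)); print(n,{k:np.round(v,4).tolist() for k,v in arm.get_calibration(n).items()})
E
```

```text
pics
0.0 [0.20262451 0.56438956 0.23050443] [ 8.17936658e-01  5.75307882e-01 -6.26206505e-04  2.67591178e-04] 0.08526439956948431 0.0187
scene {'intrinsics': [[481.3853, 0.0, 256.432], [0.0, 481.3853, 189.878], [0.0, 0.0, 1.0]], 'extrinsics': [[-0.5754, 0.8179, 0.0008, 0.374], [0.67, 0.472, -0.573, -0.327], [-0.469, -0.3292, -0.8195, 1.6986], [0.0, 0.0, 0.0, 1.0]]}
top {'intrinsics': [[443.6466, 0.0, 250.8642], [0.0, 443.6466, 189.0653], [0.0, 0.0, 1.0]], 'extrinsics': [[0.0186, -0.9995, 0.0237, -0.0714], [-0.9979, -0.02, -0.0612, 0.5685], [0.0617, -0.0226, -0.9978, 1.2623], [0.0, 0.0, 0.0, 1.0]]}
wrist {'intrinsics': [[314.517, 0.0, 256.3547], [0.0, 314.517, 193.6301], [0.0, 0.0, 1.0]], 'T_tool_cam': [[1.0, -0.0012, 0.0003, 0.0002], [0.0011, 0.9641, 0.2656, -0.0661], [-0.0006, -0.2656, 0.9641, -0.1432], [0.0, 0.0, 0.0, 1.0]]}
```

View pics/scene0.png

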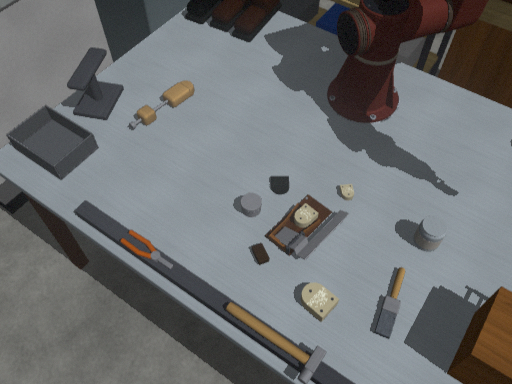

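View pics/top0.png

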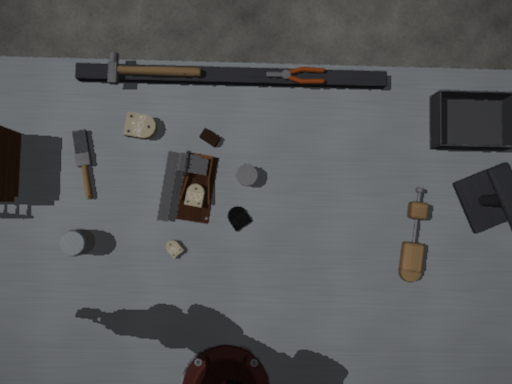

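View pics/wrist0.png

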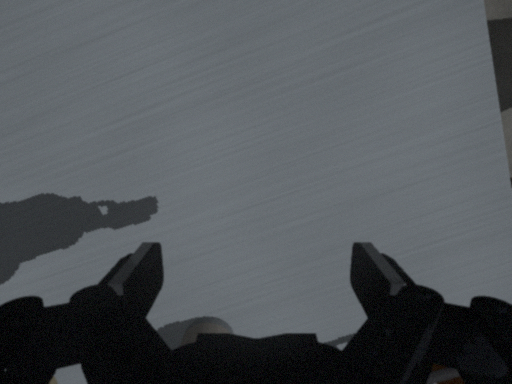

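The scene and top views show the jig (top px about x 158–217, y 150–222) with the middle-sized cap on it at about (195,196). The large cap is at (140,125) and the small one at (175,248). Next I'll zoom in.

Run:
```python
import cv2
a=cv2.imread('pics/top0.png')[140:235,145:270]; cv2.imwrite('pics/top0z.png',cv2.resize(a,None,fx=6,fy=6,interpolation=cv2.INTER_CUBIC))
a=cv2.imread('pics/scene0.png')[185:265,255:355]; cv2.imwrite('pics/scene0z.png',cv2.resize(a,None,fx=7,fy=7,interpolation=cv2.INTER_CUBIC))
```

```text
(no output)
```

View pics/top0z.png

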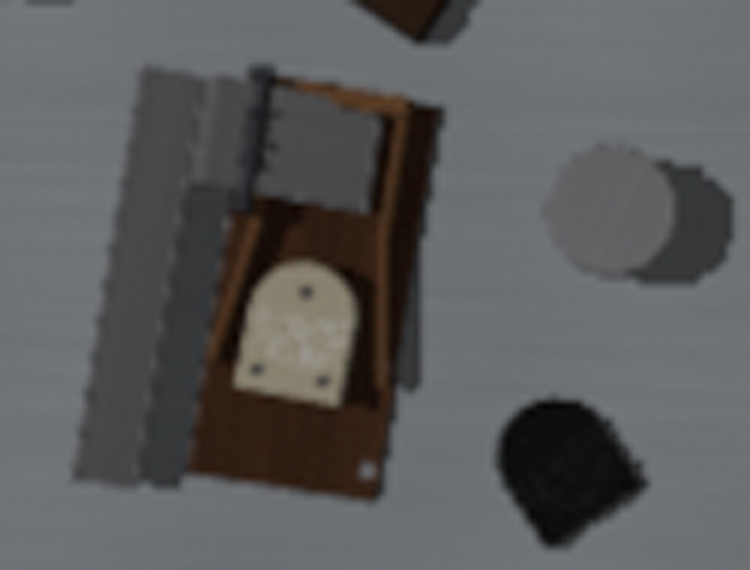

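View pics/scene0z.png

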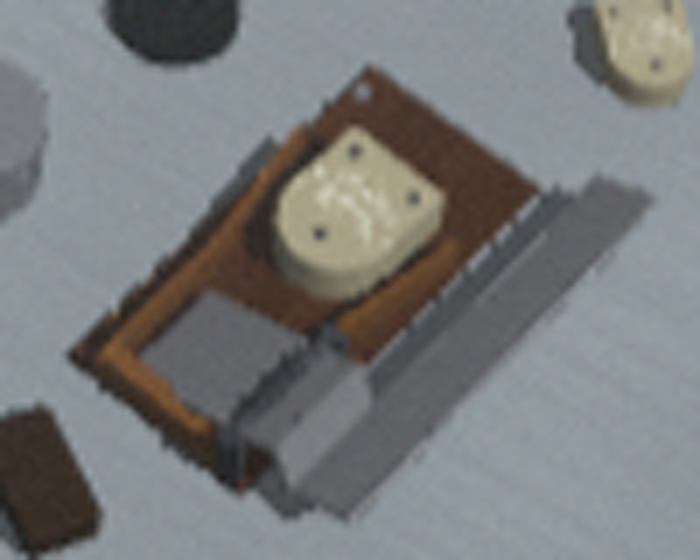

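```bash
cat > h.py <<'E'
from workcell import arm
import cv2,numpy as np
def ray(name,uv,z,T=None):
    c=arm.get_calibration(name);K=c['intrinsics']
    if name=='wrist': M=T@np.array(c['T_tool_cam'])
    else: M=np.linalg.inv(np.array(c['extrinsics']))
    uv=np.atleast_2d(np.array(uv,float)); d=np.c_[uv,np.ones(len(uv))]@np.linalg.inv(K).T@M[:3,:3].T
    o=M[:3,3]; return o+d*((np.reshape(z,(-1,1))-o[2])/d[:,2:3])
def fit(J,W):
    J=np.array(J)[:,:2];W=np.array(W)[:,:2];a=J-J.mean(0);b=W-W.mean(0)
    th=np.arctan2((a[:,0]*b[:,1]-a[:,1]*b[:,0]).sum(),(a*b).sum());R=np.array([[np.cos(th),-np.sin(th)],[np.sin(th),np.cos(th)]])
    t=W.mean(0)-R@J.mean(0); return th,t,(W-t)@R-J
E
python3 - <<'E'
from h import *
def top(p): return [(p[0]+.5)/6-.5+145,(p[1]+.5)/6-.5+140]
def sc(p): return [(p[0]+.5)/7-.5+255,(p[1]+.5)/7-.5+185]
J=[(-135,93.6,36.5),(64,93.6,36.5),(-135,64.4,23.5),(-125,46,5),(-125,-46,5)]
pt=[(75,480),(143,66),(138,485),(190,472),(378,500)]
ps=[(652,200),(345,518),(600,178),(540,190),(370,65)]
J=np.array(J)/1000
Wt=ray('top',[top(p) for p in pt],J[:,2]);Ws=ray('scene',[sc(p) for p in ps],J[:,2])
for n,JJ,W in (('top',J,Wt),('scene',J,Ws),('both',np.r_[J,J],np.r_[Wt,Ws])):
    th,t,r=fit(JJ,W);print(n,np.degrees(th).round(2),t.round(4));print((r*1000).round(1).tolist())
R=np.array([[np.cos(th),-np.sin(th)],[np.sin(th),np.cos(th)]])
for n,W in (('top',ray('top',[top(p) for p in [(233,388),(340,408),(305,260)]],.029)),('sc',ray('scene',[sc(p) for p in [(440,195),(355,128),(298,270)]],.029))):
    print(n,((W[:,:2]-t)@R*1000).round(1).tolist(), W.round(3).tolist())
E
```

```text
top -7.43 [0.5995 0.0927]
[[-0.5, -0.1], [-1.3, -0.4], [1.1, 1.6], [0.3, -0.7], [0.4, -0.3]]
scene -8.11 [0.598 0.089]
[[1.2, -1.5], [-1.0, -0.0], [-0.6, 1.9], [0.2, 0.3], [0.1, -0.7]]
both -7.77 [0.5988 0.0908]
[[-0.6, 1.0], [-1.4, 1.8], [1.1, 2.7], [0.5, 0.4], [1.1, 0.9], [1.3, -2.6], [-0.9, -2.3], [-0.7, 0.8], [0.1, -0.9], [-0.6, -1.9]]
top [[-81.5, 29.5], [-83.1, -22.1], [-16.1, 5.7]] [[0.522, 0.131, 0.029], [0.513, 0.08, 0.029], [0.584, 0.099, 0.029]]
sc [[-80.7, 23.5], [-82.4, -23.2], [-13.3, 3.9]] [[0.522, 0.125, 0.029], [0.514, 0.079, 0.029], [0.586, 0.096, 0.029]]
```

Jig pose: about (0.599, 0.091), yaw −7.8°, with the two views agreeing to about 2 mm. The cap's rear edge is at jig x ≈ −82 mm, y ≈ 1–3 mm. Now I'll move to above the front of the jig.

Call:
{"api": "arm_command", "payload": {"targets": [{"turn": -6,"gripper": 6.0},{"turn": -6},{"dx": -3.7,"dy": 3.5},{"dx": -3.8,"dy": 3.5},{"dx": -3.8,"dy": 3.5},{"dx": -3.8,"dy": 3.5},{"dx": -3.8,"dy": 3.5},{"dx": -3.8,"dy": 3.5}]}}

```text
invalid input at $.targets[0]: expected keys gripper, dx, dy, dz, turn
```

Call:
{"api": "arm_command", "payload": {"targets": [{"dx": -3.8,"dy": 3.5},{"dx": -3.8,"dy": 3.5},{"dx": -3.7,"dy": 3.5},{"dx": -3.7,"dy": 3.5},{"dz": 3},{"dz": 3},{"dz": 2},{"dz": 0}]}}

```text
invalid input at $.targets[0]: expected keys gripper, dx, dy, dz, turn
```

```bash
cat >> h.py <<'E'
from scipy.spatial.transform import Rotation
TH=np.radians(-7.8);T0=np.array([.5988,.0908])
RJ=np.array([[np.cos(TH),-np.sin(TH)],[np.sin(TH),np.cos(TH)]])
def tojig(W): return (np.atleast_2d(W)[:,:2]-T0)@RJ*1000
def toolT(s):
    T=np.eye(4);T[:3,:3]=Rotation.from_quat(s['tool_rot']).as_matrix();T[:3,3]=s['eef_pos'];return T
def rep():
    s=arm.get_state();T=toolT(s)
    print('t',round(s['time'],2),'jig',tojig(s['eef_pos']).round(1),'z',round(s['eef_pos'][2]*1000,1),'xhead',np.degrees(np.arctan2(T[1,0],T[0,0])).round(2),'zaxis',T[:3,2].round(3),'F',np.round(s['force'],2),'gap',round(s['finger_gap']*1000,1))
    return s,T
def snap(n,f):
    s,T=rep();im=arm.grab_frame(n);cv2.imwrite('pics/'+f,im);return im,T
E
python3 - <<'E'
from h import *
im,T=snap('wrist','w1.png')
E
```

```text
t 0.15 jig [[-456.8  415.5]] z 230.7 xhead 70.24 zaxis [-0.001 -0.001 -1.   ] F [ 0.17  0.83 -0.07] gap 85.0
```

View pics/w1.png

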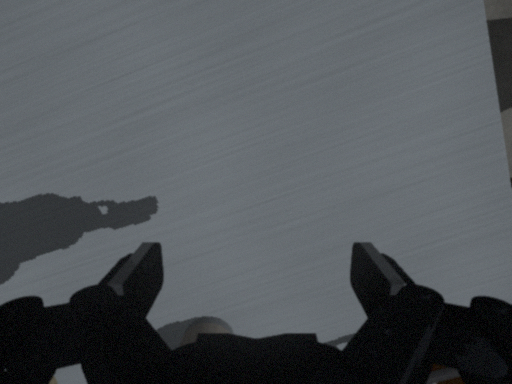

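The calls were refused because every row needs all the keys, so the arm hasn't moved and the picture is unchanged. I'll resend with full rows.

Call:
{"api": "arm_command", "payload": {"targets": [{"gripper": 6,"dx": 0,"dy": 0,"dz": 0,"turn": -6},{"gripper": 6,"dx": 0,"dy": 0,"dz": 0,"turn": -6},{"gripper": 6,"dx": -3.7,"dy": 3.5,"dz": 0,"turn": 0},{"gripper": 6,"dx": -3.8,"dy": 3.5,"dz": 0,"turn": 0},{"gripper": 6,"dx": -3.8,"dy": 3.5,"dz": 0,"turn": 0},{"gripper": 6,"dx": -3.8,"dy": 3.5,"dz": 0,"turn": 0},{"gripper": 6,"dx": -3.8,"dy": 3.5,"dz": 0,"turn": 0},{"gripper": 6,"dx": -3.8,"dy": 3.5,"dz": 0,"turn": 0}]}}

```text
time: 1.2
eef_pos: [0.381, 0.31, 0.2313]
tool_rot: [0.753, 0.658, 0.0, 0.0]
force: [-0.5, 0.5, -0.2]
finger_gap: 0.06
```

Call:
{"api": "arm_command", "payload": {"targets": [{"gripper": 6,"dx": -3.8,"dy": 3.5,"dz": 0,"turn": 0},{"gripper": 6,"dx": -3.8,"dy": 3.5,"dz": 0,"turn": 0},{"gripper": 6,"dx": -3.7,"dy": 3.5,"dz": 0,"turn": 0},{"gripper": 6,"dx": -3.7,"dy": 3.5,"dz": 0,"turn": 0},{"gripper": 6,"dx": 0,"dy": 0,"dz": 3,"turn": 0},{"gripper": 6,"dx": 0,"dy": 0,"dz": 3,"turn": 0},{"gripper": 6,"dx": 0,"dy": 0,"dz": 2,"turn": 0},{"gripper": 6,"dx": 0,"dy": 0,"dz": 0,"turn": 0}]}}

```text
time: 2.2
eef_pos: [0.4977, 0.144, 0.15]
tool_rot: [0.753, 0.658, -0.001, -0.001]
force: [-0.5, 0.9, 1.0]
finger_gap: 0.0597
```

Run:
```python
from h import *
im,T=snap('wrist','w2.png')
```

```text
t 2.2 jig [[-107.4   39. ]] z 150.0 xhead 82.26 zaxis [-0.003 -0.    -1.   ] F [-0.45  0.94  0.97] gap 59.7
```

View pics/w2.png

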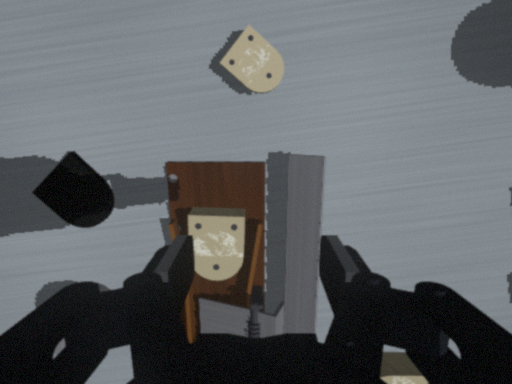

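The wrist view shows the bed's front corners near (166,162) and (266,162). The cap's rear top edge runs from (189,216) to (245,216), and the bar's front end from (289,155) to (325,156). I'll use these to refine the jig pose.

Run:
```python
from h import *
s,T=rep()
im=cv2.imread('pics/w2.png')[140:350,150:345]; cv2.imwrite('pics/w2z.png',cv2.resize(im,None,fx=2.85,fy=2.85))
P=[(166,162),(266,162),(325,156),(289,154),(189,217),(245,217),(189,208),(245,208),(217,281)]
z=np.array([5,5,36.5,23.5,29,29,5,5,29])/1000
W=ray('wrist',P,z,T);print(tojig(W).round(1).tolist())
J=np.array([(-125,-46),(-125,46),(-135,93.6),(-135,64.4)])/1000
th,t,r=fit(J,W[:4]);print(np.degrees(th),t,(r*1000).round(1))
# where finger tips appear
print(tojig(ray('wrist',[(190,238),(322,238)],[T[2,3]]*2,T)))
```

```text
t 2.25 jig [[-106.6   39.2]] z 151.4 xhead 82.26 zaxis [-0.  0. -1.] F [ 0.42  0.1  -0.33] gap 60.3
[[-123.4, -44.7], [-123.4, 48.3], [-133.7, 95.9], [-133.5, 67.5], [-77.8, -20.9], [-77.8, 29.1], [-78.5, -25.9], [-78.5, 28.3], [-13.6, 2.0]]
-7.740083059678325 [0.60065412 0.09294007] [[ 0.  -0.9]
 [ 0.1  0. ]
 [-0.2  0. ]
 [ 0.   0.9]]
[[-110.56783033    6.6038101 ]
 [-110.55121658   71.4742445 ]]
```

View pics/w2z.png

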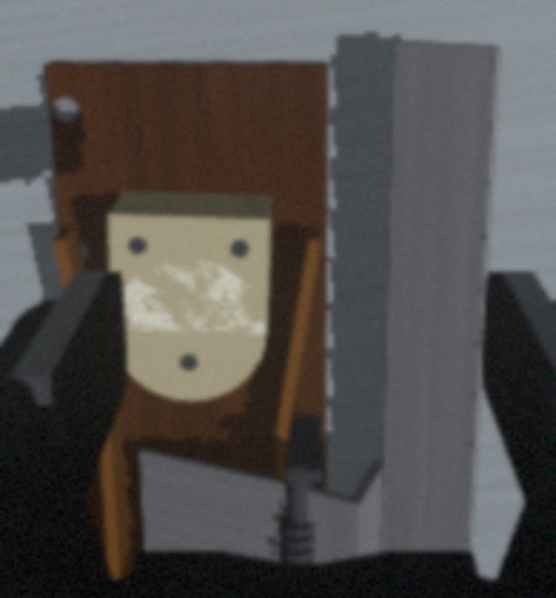

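Call:
{"api": "arm_command", "payload": {"targets": [{"gripper": 6,"dx": 0,"dy": 0,"dz": 3,"turn": 0},{"gripper": 6,"dx": 0,"dy": 0,"dz": 3,"turn": 0},{"gripper": 6,"dx": 0,"dy": 0,"dz": 3,"turn": 0},{"gripper": 6,"dx": 0,"dy": 0,"dz": 1.5,"turn": 0},{"gripper": 6,"dx": 0,"dy": 0,"dz": 0,"turn": 0},{"gripper": 6,"dx": 0,"dy": 0,"dz": 0,"turn": 0}]}}

```text
time: 3.0
eef_pos: [0.4998, 0.144, 0.0479]
tool_rot: [0.753, 0.658, 0.001, 0.001]
force: [0.7, 0.5, 0.4]
finger_gap: 0.0597
```

```bash
sed -i 's/T0=np.array.*/T0=np.array([.600,.0922])/' h.py
python3 - <<'E'
from h import *
im,T=snap('wrist','w3.png')
E
```

```text
t 3.0 jig [[-106.3   37.8]] z 47.9 xhead 82.25 zaxis [ 0.002  0.    -1.   ] F [0.66 0.48 0.38] gap 59.7
```

View pics/w3.png

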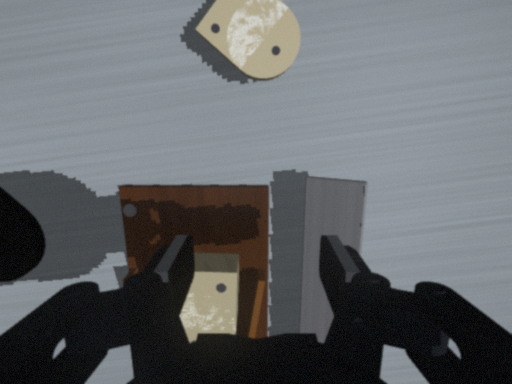

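The right finger is over the bar (bar px about 307–365) and the left finger is behind the cap. I'll descend slowly until it touches.

Call:
{"api": "arm_command", "payload": {"targets": [{"gripper": 6,"dx": 0,"dy": 0,"dz": 0.5,"turn": 0},{"gripper": 6,"dx": 0,"dy": 0,"dz": 0.5,"turn": 0},{"gripper": 6,"dx": 0,"dy": 0,"dz": 0.5,"turn": 0},{"gripper": 6,"dx": 0,"dy": 0,"dz": 0,"turn": 0}]}}

```text
time: 3.55
eef_pos: [0.4983, 0.1439, 0.0307]
tool_rot: [0.753, 0.658, -0.0, -0.0]
force: [-0.3, -1.1, -0.4]
finger_gap: 0.0601
```

Call:
{"api": "arm_command", "payload": {"targets": [{"gripper": 6,"dx": 0,"dy": 0,"dz": 0.5,"turn": 0},{"gripper": 6,"dx": 0,"dy": 0,"dz": 0,"turn": 0}]}}

```text
time: 3.8
eef_pos: [0.4985, 0.1439, 0.0259]
tool_rot: [0.753, 0.658, -0.0, -0.0]
force: [-0.3, 0.2, 0.8]
finger_gap: 0.06
```

Call:
{"api": "arm_command", "payload": {"targets": [{"gripper": 6,"dx": 0,"dy": 0,"dz": 0.5,"turn": 0},{"gripper": 6,"dx": 0,"dy": 0,"dz": 0,"turn": 0}]}}

```text
time: 4.05
eef_pos: [0.4991, 0.1438, 0.0213]
tool_rot: [0.753, 0.658, 0.0, 0.0]
force: [-0.1, -1.0, 3.1]
finger_gap: 0.0601
```

Run:
```python
from h import *
im,T=snap('scene','s4.png')
cv2.imwrite('pics/s4z.png',cv2.resize(im[170:280,240:370],None,fx=5,fy=5,interpolation=cv2.INTER_CUBIC))
im,T=snap('wrist','w4.png')
```

```text
t 4.05 jig [[-107.    37.4]] z 21.3 xhead 82.23 zaxis [ 0.001 -0.    -1.   ] F [-0.09 -1.    3.14] gap 60.1
t 4.1 jig [[-107.    37.5]] z 21.5 xhead 82.24 zaxis [ 0.001 -0.    -1.   ] F [ 1.32 -0.97  2.89] gap 60.0
```

View pics/s4z.png

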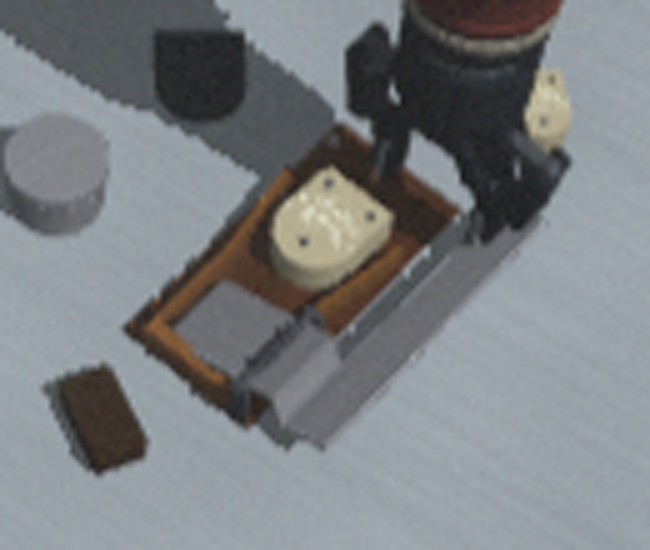

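View pics/w4.png

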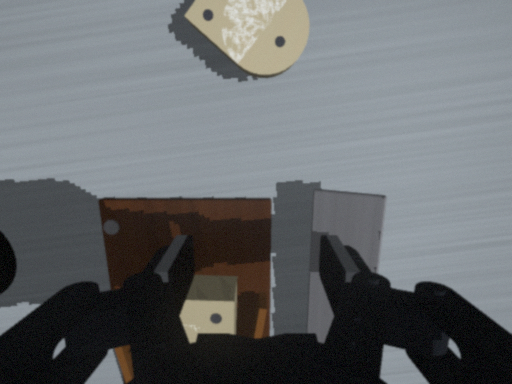

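Contact: about 3 N with the TCP at z ≈ 21 mm. I'll press further in small steps.

Call:
{"api": "arm_command", "payload": {"targets": [{"gripper": 6,"dx": 0,"dy": 0,"dz": 0.4,"turn": 0},{"gripper": 6,"dx": 0,"dy": 0,"dz": 0.4,"turn": 0},{"gripper": 6,"dx": 0,"dy": 0,"dz": 0,"turn": 0}]}}

```text
time: 4.53
eef_pos: [0.499, 0.1429, 0.0134]
tool_rot: [0.754, 0.657, -0.001, 0.001]
force: [-1.0, -6.5, 5.6]
finger_gap: 0.0603
```

Run:
```python
from h import *
im,T=snap('scene','s5.png')
cv2.imwrite('pics/s5z.png',cv2.resize(im[170:280,240:370],None,fx=5,fy=5,interpolation=cv2.INTER_CUBIC))
```

```text
t 4.53 jig [[-107.    36.5]] z 13.4 xhead 82.2 zaxis [ 0.    -0.002 -1.   ] F [-0.99 -6.47  5.63] gap 60.3
```

View pics/s5z.png

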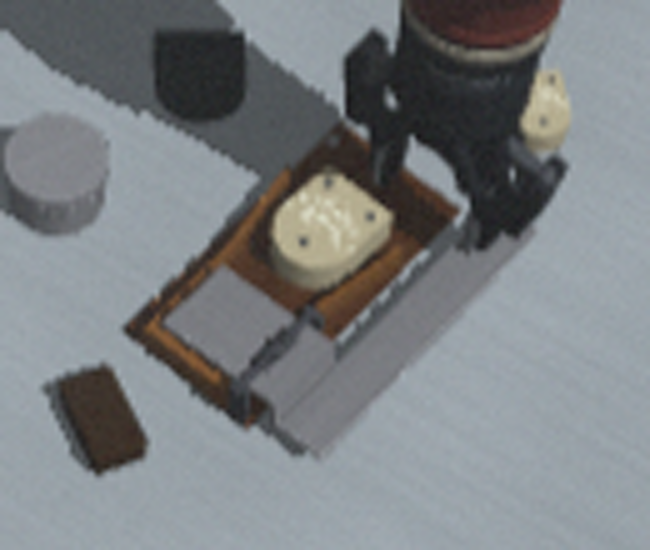

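The flap is lifting. The sideways −6.5 N comes from the bar swinging inward and dragging the finger, so I'll follow it slightly while pressing.

Call:
{"api": "arm_command", "payload": {"targets": [{"gripper": 6,"dx": -0.2,"dy": 0,"dz": 0.3,"turn": 0},{"gripper": 6,"dx": 0,"dy": 0,"dz": 0.2,"turn": 0},{"gripper": 6,"dx": 0,"dy": 0,"dz": 0,"turn": 0}]}}

```text
time: 4.95
eef_pos: [0.4988, 0.1409, 0.0088]
tool_rot: [0.754, 0.657, -0.0, 0.001]
force: [-2.3, -7.6, 8.8]
finger_gap: 0.0599
```

Run:
```python
from h import *
im,T=snap('scene','s6.png')
cv2.imwrite('pics/s6z.png',cv2.resize(im[170:280,240:370],None,fx=5,fy=5,interpolation=cv2.INTER_CUBIC))
```

```text
t 4.95 jig [[-106.8   34.5]] z 8.8 xhead 82.2 zaxis [ 0.001 -0.002 -1.   ] F [-2.28 -7.57  8.78] gap 59.9
```

View pics/s6z.png

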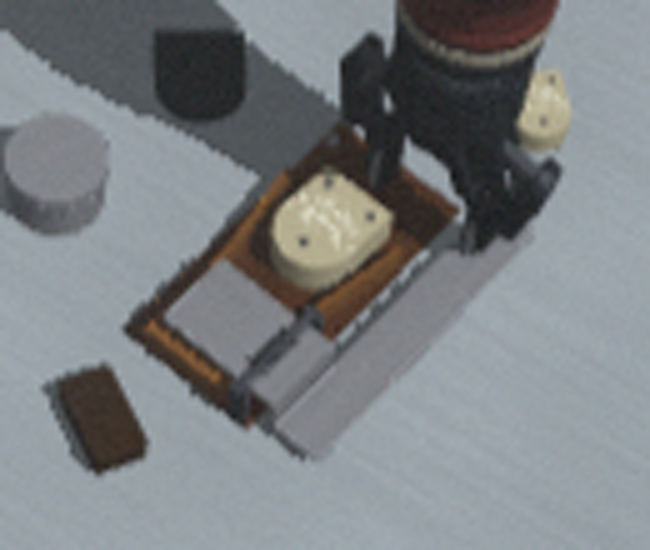

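```bash
cat >> h.py <<'E'
def proj(name,Pj):
    Pj=np.atleast_2d(Pj)/1000; W=np.c_[Pj[:,:2]@RJ.T+T0,Pj[:,2]]
    c=arm.get_calibration(name);E=np.array(c['extrinsics']);X=W@E[:3,:3].T+E[:3,3];u=X@np.array(c['intrinsics']).T
    return u[:,:2]/u[:,2:]
E
python3 - <<'E'
from h import *
for x in (12,64):
  for th in (0,.2,.3,.33,.38,.42,.46,.5):
    p=[x,36-56*np.cos(th)-21*np.sin(th)*1,34-21*np.cos(th)+56*np.sin(th)]
    p[1]=36-56*np.cos(th)-21*np.sin(th)
    print(x,th,(((proj('scene',p)[0]+.5-[240,170])*5)-.5).round(1),end=';')
  print()
a=[cv2.imread('pics/s%dz.png'%i)[200:380,110:330] for i in (4,5,6)]
cv2.imwrite('pics/cmp.png',cv2.resize(np.hstack(a),None,fx=1.2,fy=1.2))
E
```

```text
12 0 [226.2 288.3];12 0.2 [223.1 274.8];12 0.3 [222.7 268.7];12 0.33 [222.8 267. ];12 0.38 [223.  264.3];12 0.42 [223.4 262.2];12 0.46 [223.8 260.2];12 0.5 [224.4 258.3];
64 0 [165.6 346.6];64 0.2 [162.2 333.2];64 0.3 [161.6 327.3];64 0.33 [161.6 325.6];64 0.38 [161.7 322.9];64 0.42 [161.9 320.9];64 0.46 [162.3 319. ];64 0.5 [162.8 317.1];
```

View pics/cmp.png

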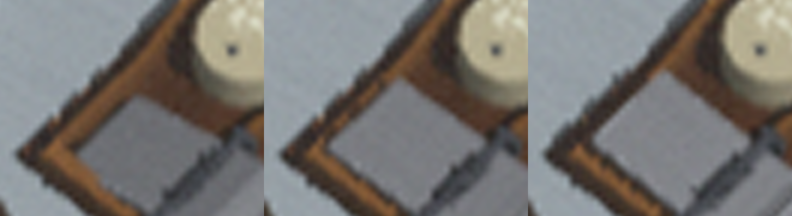

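The flap corner in the scene view gives a joint angle of about 0.45, so it's open and just short of the stop. I'll slide forward to reach the cap.

Call:
{"api": "arm_command", "payload": {"targets": [{"gripper": 6,"dx": 0.1,"dy": 0.4,"dz": 0,"turn": 0},{"gripper": 6,"dx": 0.1,"dy": 0.4,"dz": 0,"turn": 0},{"gripper": 6,"dx": 0.1,"dy": 0.4,"dz": 0,"turn": 0},{"gripper": 6,"dx": 0,"dy": 0.4,"dz": 0,"turn": 0},{"gripper": 6,"dx": 0,"dy": 0.4,"dz": 0,"turn": 0},{"gripper": 6,"dx": 0,"dy": 0,"dz": 0,"turn": 0}]}}

```text
time: 5.75
eef_pos: [0.5191, 0.1423, 0.0083]
tool_rot: [0.753, 0.658, 0.0, 0.0]
force: [-0.9, 1.8, 3.6]
finger_gap: 0.06
```

Run:
```python
from h import *
im,T=snap('scene','s7.png')
cv2.imwrite('pics/s7z.png',cv2.resize(im[170:280,240:370],None,fx=5,fy=5,interpolation=cv2.INTER_CUBIC))
```

```text
t 5.75 jig [[-86.9  38.7]] z 8.3 xhead 82.24 zaxis [ 0.001  0.    -1.   ] F [-0.94  1.83  3.64] gap 60.0
```

View pics/s7z.png

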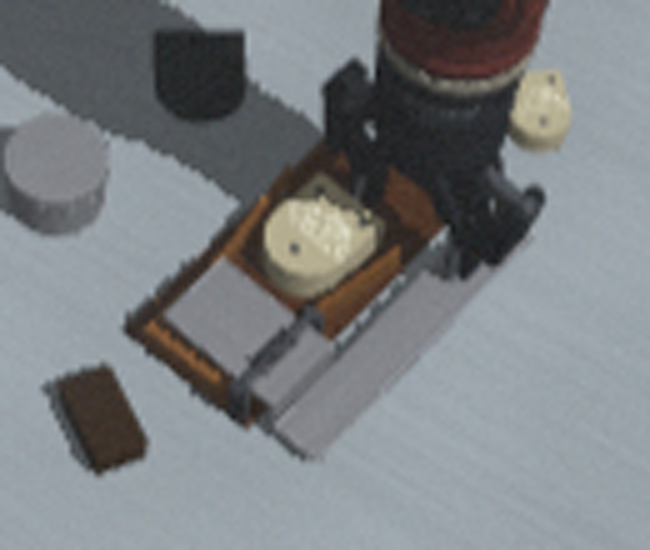

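Call:
{"api": "arm_command", "payload": {"targets": [{"gripper": 6,"dx": 0,"dy": 0.6,"dz": 0,"turn": 0},{"gripper": 6,"dx": 0,"dy": 0.6,"dz": 0,"turn": 0},{"gripper": 6,"dx": 0,"dy": 0.6,"dz": 0,"turn": 0},{"gripper": 6,"dx": 0,"dy": 0.6,"dz": 0,"turn": 0},{"gripper": 6,"dx": 0,"dy": 0.6,"dz": 0,"turn": 0}]}}

```text
time: 6.42
eef_pos: [0.5488, 0.1381, 0.0083]
tool_rot: [0.753, 0.658, 0.0, -0.0]
force: [-3.7, 0.2, 4.4]
finger_gap: 0.06
```

Run:
```python
from h import *
im,T=snap('scene','s8.png')
cv2.imwrite('pics/s8z.png',cv2.resize(im[170:280,240:370],None,fx=5,fy=5,interpolation=cv2.INTER_CUBIC))
```

```text
t 6.42 jig [[-56.9  38.5]] z 8.3 xhead 82.24 zaxis [-0.  0. -1.] F [-3.68  0.22  4.37] gap 60.0
```

View pics/s8z.png

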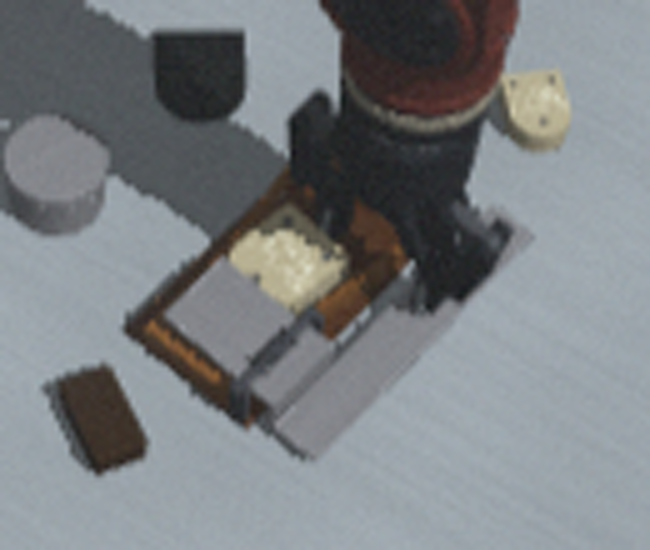

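The cap's round end is going under the raised flap. I'll continue.

Call:
{"api": "arm_command", "payload": {"targets": [{"gripper": 6,"dx": 0,"dy": 0.6,"dz": 0,"turn": 0},{"gripper": 6,"dx": 0,"dy": 0.6,"dz": 0,"turn": 0},{"gripper": 6,"dx": 0,"dy": 0.6,"dz": 0,"turn": 0},{"gripper": 6,"dx": 0,"dy": 0.6,"dz": 0,"turn": 0},{"gripper": 6,"dx": 0,"dy": 0.6,"dz": 0,"turn": 0}]}}

```text
time: 7.1
eef_pos: [0.5786, 0.1341, 0.0083]
tool_rot: [0.753, 0.658, 0.0, -0.0]
force: [-2.7, 0.9, 3.8]
finger_gap: 0.0598
```

Call:
{"api": "arm_command", "payload": {"targets": [{"gripper": 6,"dx": 0,"dy": 0.3,"dz": 0,"turn": 0},{"gripper": 6,"dx": 0,"dy": 0.2,"dz": 0,"turn": 0},{"gripper": 6,"dx": 0,"dy": 0,"dz": 0,"turn": 0}]}}

```text
time: 7.48
eef_pos: [0.5834, 0.1334, 0.0084]
tool_rot: [0.753, 0.658, 0.0, 0.0]
force: [-1.1, 0.7, 3.8]
finger_gap: 0.0596
```

Run:
```python
from h import *
im,T=snap('scene','s9.png')
cv2.imwrite('pics/s9z.png',cv2.resize(im[170:280,240:370],None,fx=5,fy=5,interpolation=cv2.INTER_CUBIC))
```

```text
t 7.47 jig [[-22.1  38.6]] z 8.4 xhead 82.24 zaxis [ 0.001  0.    -1.   ] F [-1.06  0.67  3.84] gap 59.6
```

View pics/s9z.png

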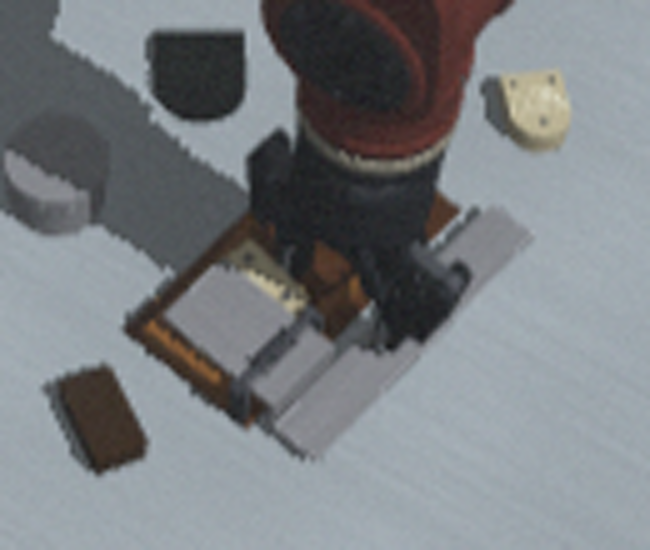

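Call:
{"api": "arm_command", "payload": {"targets": [{"gripper": 6,"dx": 0,"dy": 0.3,"dz": 0,"turn": 0},{"gripper": 6,"dx": 0,"dy": 0,"dz": 0,"turn": 0}]}}

```text
time: 7.78
eef_pos: [0.5863, 0.1331, 0.0084]
tool_rot: [0.753, 0.658, 0.0, 0.0]
force: [-1.9, 0.4, 3.9]
finger_gap: 0.0597
```

Call:
{"api": "arm_command", "payload": {"targets": [{"gripper": 6,"dx": 0,"dy": 0.2,"dz": 0,"turn": 0},{"gripper": 6,"dx": 0,"dy": 0,"dz": 0,"turn": 0}]}}

```text
time: 8.02
eef_pos: [0.5882, 0.1328, 0.0083]
tool_rot: [0.753, 0.658, 0.0, 0.0]
force: [-3.0, -0.3, 2.8]
finger_gap: 0.0599
```

Call:
{"api": "arm_command", "payload": {"targets": [{"gripper": 6,"dx": 0,"dy": 0.2,"dz": 0,"turn": 0},{"gripper": 6,"dx": 0,"dy": 0,"dz": 0,"turn": 0}]}}

```text
time: 8.28
eef_pos: [0.5892, 0.1326, 0.0081]
tool_rot: [0.753, 0.658, -0.001, -0.001]
force: [-7.1, 1.0, 7.0]
finger_gap: 0.0602
```

Call:
{"api": "arm_command", "payload": {"targets": [{"gripper": 6,"dx": 0,"dy": 0.2,"dz": 0,"turn": 0},{"gripper": 6,"dx": 0,"dy": 0,"dz": 0,"turn": 0}]}}

```text
time: 8.52
eef_pos: [0.5894, 0.1325, 0.0077]
tool_rot: [0.753, 0.658, -0.002, -0.002]
force: [-14.8, 1.3, 11.3]
finger_gap: 0.0598
```

Run:
```python
from h import *
im,T=snap('scene','s10.png')
cv2.imwrite('pics/s10z.png',cv2.resize(im[170:280,240:370],None,fx=5,fy=5,interpolation=cv2.INTER_CUBIC))
```

```text
t 8.53 jig [[-16.   38.4]] z 7.7 xhead 82.23 zaxis [-0.005  0.    -1.   ] F [-14.78   1.34  11.28] gap 59.8
```

View pics/s10z.png

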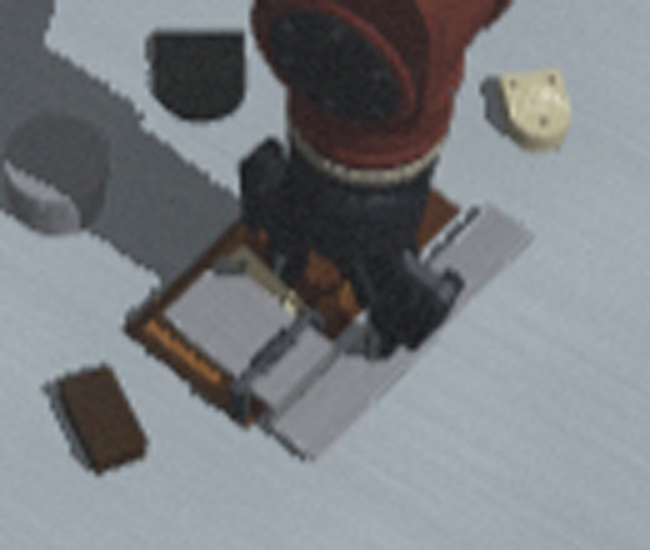

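The cap is home: contact force is 15 N with no further travel, at TCP x ≈ −16 mm against −15 expected. I'll ease off the push first, then lift to release the bar.

Call:
{"api": "arm_command", "payload": {"targets": [{"gripper": 6,"dx": 0,"dy": -0.2,"dz": 0,"turn": 0},{"gripper": 6,"dx": 0,"dy": -0.2,"dz": 0,"turn": 0},{"gripper": 6,"dx": 0,"dy": 0,"dz": 0,"turn": 0},{"gripper": 6,"dx": 0,"dy": 0,"dz": -0.3,"turn": 0},{"gripper": 6,"dx": 0,"dy": 0,"dz": -0.3,"turn": 0},{"gripper": 6,"dx": 0,"dy": 0,"dz": -0.3,"turn": 0},{"gripper": 6,"dx": 0,"dy": 0,"dz": -0.3,"turn": 0},{"gripper": 6,"dx": 0,"dy": 0,"dz": -0.3,"turn": 0}]}}

```text
time: 9.57
eef_pos: [0.588, 0.1327, 0.0234]
tool_rot: [0.753, 0.658, -0.0, -0.0]
force: [0.0, 0.3, -0.0]
finger_gap: 0.06
```

Run:
```python
from h import *
im,T=snap('scene','s11.png')
cv2.imwrite('pics/s11z.png',cv2.resize(im[170:280,240:370],None,fx=5,fy=5,interpolation=cv2.INTER_CUBIC))
```

```text
t 9.57 jig [[-17.4  38.5]] z 23.4 xhead 82.24 zaxis [-0. -0. -1.] F [ 0.02  0.33 -0.01] gap 60.0
```

View pics/s11z.png

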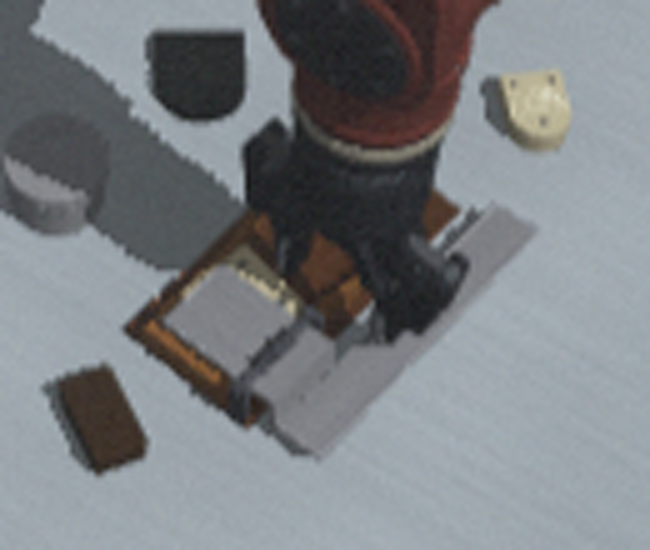

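The flap has come down on the cap and the forces are zero. I'll draw clear, up and then back.

Call:
{"api": "arm_command", "payload": {"targets": [{"gripper": 6,"dx": 0,"dy": 0,"dz": -1,"turn": 0},{"gripper": 6,"dx": 0,"dy": 0,"dz": -2,"turn": 0},{"gripper": 6,"dx": 0,"dy": 0,"dz": -4,"turn": 0},{"gripper": 6,"dx": 0,"dy": 0,"dz": -5,"turn": 0},{"gripper": 6,"dx": 0,"dy": 0,"dz": -5,"turn": 0},{"gripper": 6,"dx": 0,"dy": -4,"dz": 0,"turn": 0},{"gripper": 6,"dx": 0,"dy": -4,"dz": 0,"turn": 0},{"gripper": 6,"dx": 0,"dy": -4,"dz": 0,"turn": 0}]}}

```text
time: 10.62
eef_pos: [0.4682, 0.1491, 0.195]
tool_rot: [0.753, 0.658, 0.001, 0.001]
force: [0.3, 0.7, 0.6]
finger_gap: 0.0601
```

Call:
{"api": "arm_command", "payload": {"targets": [{"gripper": 6,"dx": 4,"dy": 0,"dz": 0,"turn": 0},{"gripper": 6,"dx": 4,"dy": 0,"dz": 0,"turn": 0},{"gripper": 6,"dx": 4,"dy": 0,"dz": 0,"turn": 0},{"gripper": 6,"dx": 4,"dy": 0,"dz": 0,"turn": 0},{"gripper": 6,"dx": 0,"dy": 0,"dz": 0,"turn": 0},{"gripper": 6,"dx": 0,"dy": 0,"dz": 0,"turn": 0}]}}

```text
time: 11.38
eef_pos: [0.4908, 0.3073, 0.1943]
tool_rot: [0.753, 0.658, 0.0, 0.0]
force: [0.8, 0.8, 0.2]
finger_gap: 0.0601
```

Run:
```python
from h import *
im,T=snap('scene','s12.png')
im2,T=snap('top','t12.png')
a=cv2.resize(im[185:265,255:355],(500,400),interpolation=cv2.INTER_CUBIC)
b=cv2.resize(im2[140:235,145:225],(300,356),interpolation=cv2.INTER_CUBIC); b=cv2.copyMakeBorder(b,0,44,0,0,0)
cv2.imwrite('pics/f12.png',np.hstack([a,b])); cv2.imwrite('pics/t12.png',im2)
d=cv2.absdiff(im2,cv2.imread('pics/top0.png')).max(2)
for p in [(12,-20+0,13)]: pass
for th in (0,.25,.3,.35,.42): 
    p=[12,36-56*np.cos(th)-21*np.sin(th),34-21*np.cos(th)+56*np.sin(th)];print(th,((proj('scene',p)[0]+.5-[255,185])*5).round(1))
print('cap rear expected scene',((proj('scene',[[-4,-25,29],[-4,25,29]])+.5-[255,185])*5).round(1).tolist(),'top',((proj('top',[[-4,-25,29],[-4,25,29],[12,-24,30],[12,30,30]])+.5-[145,140])*3.75+[500,0]).round(1).tolist())
```

```text
t 11.38 jig [[-137.4  198.3]] z 194.3 xhead 82.27 zaxis [ 0.001  0.    -1.   ] F [0.81 0.76 0.16] gap 60.1
t 11.43 jig [[-137.3  198. ]] z 194.2 xhead 82.23 zaxis [ 0.001  0.    -1.   ] F [-0.42  0.03 -0.24] gap 60.1
0 [151.7 213.8]
0.25 [148.3 197.2]
0.3 [148.2 194.2]
0.35 [148.4 191.4]
0.42 [148.9 187.7]
cap rear expected scene [[164.8, 176.6], [232.1, 228.4]] top [[731.5, 151.7], [666.6, 141.5], [733.5, 130.7], [663.4, 119.7]]
```

View pics/f12.png

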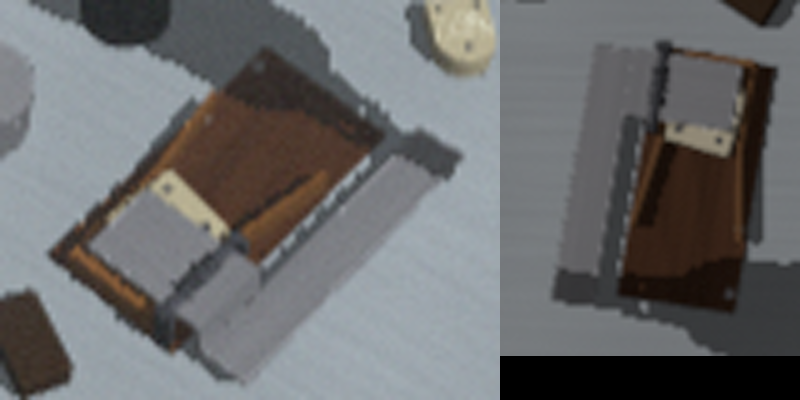

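View pics/t12.png

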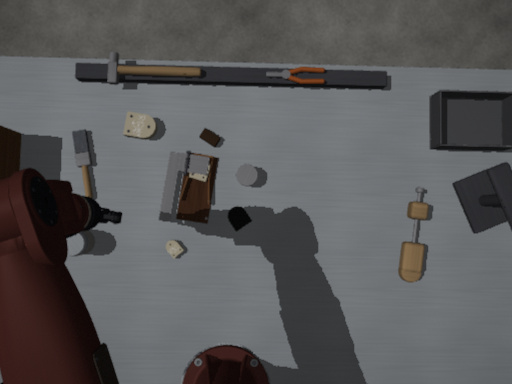

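In both views the cap is under the closed flap with its rear part showing, and the bystanders look unmoved. The rear edge looks slightly skewed, so I'll measure it.

```bash
python3 - <<'E'
from h import *
for n,f,r in (('top','t12.png',(160,185,180,215)),('scene','s12.png',(210,240,270,305))):
    im=cv2.imread('pics/'+f); hsv=cv2.cvtColor(im,cv2.COLOR_BGR2HSV).astype(int)
    y0,y1,x0,x1=r; b=im.astype(int)[y0:y1,x0:x1]
    m=((b[...,2]-b[...,0]>22)&(b[...,1]>105)).astype(np.uint8)
    c=max(cv2.findContours(m,0,cv2.CHAIN_APPROX_NONE)[0],key=cv2.contourArea).reshape(-1,2)+[x0,y0]
    W=tojig(ray(n,c,.029)); lo=W[(W[:,0]<np.sort(W[:,0])[len(W)//3])]
    print(n,len(c),W.min(0).round(1),W.max(0).round(1)); print(W[np.argsort(W[:,1])].round(0).tolist())
    rect=cv2.minAreaRect(W.astype(np.float32));print(rect)
for n in('top','scene'):
    a=cv2.imread(f'pics/{n[0]}12.png'); b=cv2.imread(f'pics/{n}0.png')
    for k,P in dict(tin=(95+0,-60)).items(): pass
E
python3 - <<'E'
import cv2,numpy as np
a=cv2.imread('pics/t12.png');b=cv2.imread('pics/top0.png')
for n,(x0,y0,x1,y1) in dict(tin=(232,160,262,190),lift=(224,202,252,230),wax=(196,126,224,150),big=(120,108,160,142),small=(162,236,188,262)).items():
    print(n,cv2.absdiff(a,b)[y0:y1,x0:x1].max(2).mean().round(1))
E
```

```text
top 40 [ -6.  -22.5] [ 8.8 24. ]
[[7.0, -23.0], [-2.0, -21.0], [1.0, -21.0], [4.0, -20.0], [7.0, -20.0], [-5.0, -19.0], [6.0, -17.0], [-6.0, -16.0], [9.0, -14.0], [-6.0, -13.0], [8.0, -11.0], [-4.0, -10.0], [8.0, -8.0], [-4.0, -7.0], [7.0, -5.0], [-5.0, -4.0], [7.0, -2.0], [-5.0, -1.0], [6.0, 1.0], [-3.0, 2.0], [9.0, 4.0], [-3.0, 5.0], [8.0, 7.0], [-3.0, 8.0], [8.0, 9.0], [-1.0, 11.0], [5.0, 12.0], [7.0, 12.0], [-2.0, 14.0], [1.0, 14.0], [-2.0, 16.0], [1.0, 17.0], [0.0, 20.0], [0.0, 20.0], [-0.0, 23.0], [3.0, 23.0], [3.0, 23.0], [6.0, 23.0], [6.0, 23.0], [8.0, 24.0]]
((2.591413974761963, 1.1929779052734375), (46.406333923339844, 14.593475341796875), 84.88468933105469)
scene 35 [ -9.1 -27.8] [ 6.8 24.8]
[[-5.0, -28.0], [4.0, -28.0], [-7.0, -26.0], [-3.0, -26.0], [2.0, -25.0], [6.0, -25.0], [-9.0, -24.0], [7.0, -21.0], [-8.0, -19.0], [5.0, -19.0], [-8.0, -15.0], [5.0, -15.0], [-7.0, -11.0], [6.0, -11.0], [-7.0, -7.0], [7.0, -6.0], [5.0, -4.0], [-6.0, -2.0], [5.0, -0.0], [-6.0, 2.0], [6.0, 4.0], [-5.0, 6.0], [6.0, 8.0], [-4.0, 10.0], [0.0, 10.0], [4.0, 10.0], [-4.0, 14.0], [1.0, 14.0], [3.0, 17.0], [-3.0, 19.0], [6.0, 19.0], [4.0, 21.0], [-3.0, 23.0], [2.0, 23.0], [-0.0, 25.0]]
((1.6885089874267578, -2.0755672454833984), (52.787471771240234, 15.44689655303955), 82.13790130615234)
tin 6.4
lift 20.5
wax 5.5
big 7.2
small 7.0
```

The rear midpoint is at −3.5 mm in the top view and −5.5 mm in the scene view (home is −4), with about 5° of skew. I'll take a close look with the wrist camera from above.

Call:
{"api": "arm_command", "payload": {"targets": [{"gripper": 6,"dx": -4,"dy": 2.6,"dz": 0,"turn": 0},{"gripper": 6,"dx": -4,"dy": 2.6,"dz": 0,"turn": 0},{"gripper": 6,"dx": -4,"dy": 2.6,"dz": 0,"turn": 0},{"gripper": 6,"dx": -4,"dy": 2.6,"dz": 0,"turn": 0},{"gripper": 6,"dx": 0,"dy": 0,"dz": 3,"turn": 0},{"gripper": 6,"dx": 0,"dy": 0,"dz": 2,"turn": 0},{"gripper": 6,"dx": 0,"dy": 0,"dz": 0,"turn": 0}]}}

```text
time: 12.35
eef_pos: [0.5707, 0.1349, 0.1417]
tool_rot: [0.753, 0.658, -0.001, -0.001]
force: [0.5, -0.5, -0.4]
finger_gap: 0.06
```

Run:
```python
from h import *
im,T=snap('wrist','w13.png')
np.save('T13.npy',T)
cv2.imwrite('pics/w13z.png',cv2.resize(im[60:330,120:400],None,fx=2.2,fy=2.2,interpolation=cv2.INTER_CUBIC))
```

```text
t 12.35 jig [[-34.8  38.4]] z 141.7 xhead 82.24 zaxis [-0.003  0.    -1.   ] F [ 0.48 -0.45 -0.45] gap 60.0
```

View pics/w13z.png

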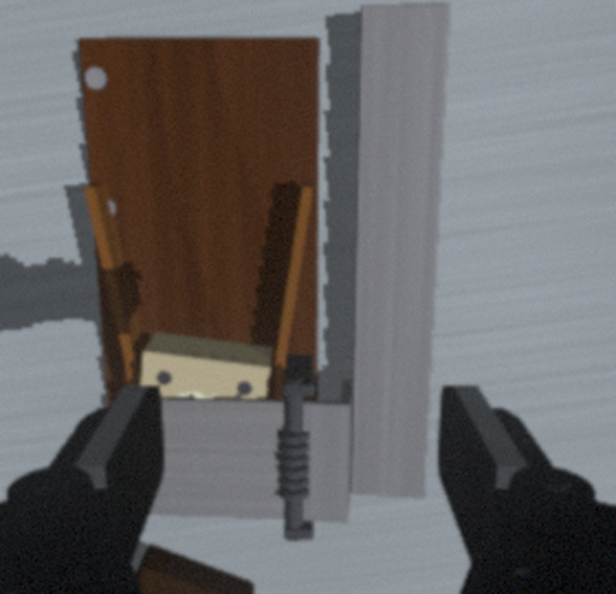

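The wrist view shows the rear top edge from zoom (142,352) to (274,367) and the flap's front edge at row 402. I'll compute positions from these.

Run:
```python
from h import *
T=np.load('T13.npy')
P=[(142,352),(274,367),(160,400),(270,403),(79,39),(319,39),(447,4),(361,6)]
z=[.029,.029,.031,.031,.005,.005,.0325,.026]
uv=[((x+.5)/2.2-.5+120,(y+.5)/2.2-.5+60) for x,y in P]
print(tojig(ray('wrist',uv,z,T)).round(1).tolist())
```

```text
[[-7.3, -23.8], [-1.0, 27.9], [12.1, -17.4], [13.4, 26.2], [-125.1, -46.0], [-125.1, 45.5], [-133.9, 88.2], [-134.1, 59.5]]
```

The bed corners check to within 0.5 mm. The rear midpoint is at x = −4.1 (home −4), so the round end is at the stop, but the cap is skewed about 7° with its right rear corner back. There's time left, so I'll reopen the flap and nudge that corner square with the finger placed at y ≈ −15.

Call:
{"api": "arm_command", "payload": {"targets": [{"gripper": 7.5,"dx": -0.8,"dy": 0.2,"dz": 0,"turn": 0},{"gripper": 7.5,"dx": 0,"dy": 0,"dz": 3,"turn": 0},{"gripper": 7.5,"dx": 0,"dy": 0,"dz": 3,"turn": 0},{"gripper": 7.5,"dx": 0,"dy": 0,"dz": 3,"turn": 0},{"gripper": 7.5,"dx": 0,"dy": 0,"dz": 2,"turn": 0},{"gripper": 7.5,"dx": 0,"dy": 0,"dz": 0,"turn": 0}]}}

```text
time: 13.15
eef_pos: [0.5724, 0.1267, 0.0325]
tool_rot: [0.753, 0.658, -0.001, -0.001]
force: [0.1, -0.7, 0.4]
finger_gap: 0.0749
```

Run:
```python
from h import *
im,T=snap('wrist','w14.png')
```

```text
t 13.15 jig [[-32.1  30.4]] z 32.5 xhead 82.25 zaxis [-0.002  0.    -1.   ] F [ 0.1  -0.66  0.38] gap 74.9
```

View pics/w14.png

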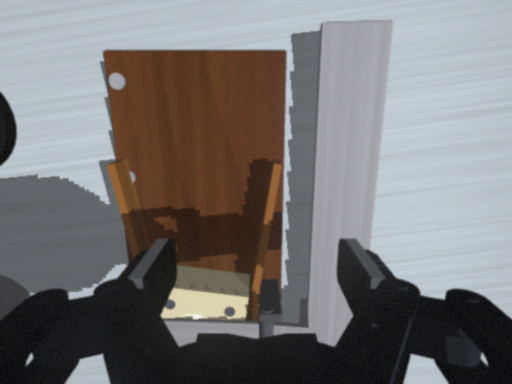

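The right finger is over the bar and the left is behind the cap's right rear corner, inside the guide wall. I'll press down.

Call:
{"api": "arm_command", "payload": {"targets": [{"gripper": 7.5,"dx": 0,"dy": 0,"dz": 0.6,"turn": 0},{"gripper": 7.5,"dx": 0,"dy": 0,"dz": 0.6,"turn": 0},{"gripper": 7.5,"dx": 0,"dy": 0,"dz": 0.5,"turn": 0},{"gripper": 7.5,"dx": 0,"dy": 0,"dz": 0,"turn": 0}]}}

```text
time: 13.7
eef_pos: [0.5727, 0.1268, 0.0158]
tool_rot: [0.753, 0.658, -0.0, -0.0]
force: [0.7, -0.0, 0.2]
finger_gap: 0.075
```

Call:
{"api": "arm_command", "payload": {"targets": [{"gripper": 7.5,"dx": 0,"dy": 0,"dz": 0.4,"turn": 0},{"gripper": 7.5,"dx": 0,"dy": 0,"dz": 0,"turn": 0}]}}

```text
time: 13.95
eef_pos: [0.5729, 0.1268, 0.012]
tool_rot: [0.753, 0.658, -0.0, -0.0]
force: [0.1, -0.3, -0.3]
finger_gap: 0.075
```

Call:
{"api": "arm_command", "payload": {"targets": [{"gripper": 7.5,"dx": 0,"dy": 0,"dz": 0.4,"turn": 0},{"gripper": 7.5,"dx": 0,"dy": 0,"dz": 0,"turn": 0}]}}

```text
time: 14.2
eef_pos: [0.5734, 0.1267, 0.0084]
tool_rot: [0.753, 0.658, 0.0, 0.0]
force: [0.3, -0.3, 0.5]
finger_gap: 0.075
```

Run:
```python
from h import *
im,T=snap('scene','s15.png')
cv2.imwrite('pics/s15z.png',cv2.resize(im[170:280,240:370],None,fx=5,fy=5,interpolation=cv2.INTER_CUBIC))
```

```text
t 14.2 jig [[-31.1  30.6]] z 8.4 xhead 82.24 zaxis [ 0.001  0.    -1.   ] F [ 0.28 -0.28  0.47] gap 75.0
```

View pics/s15z.png

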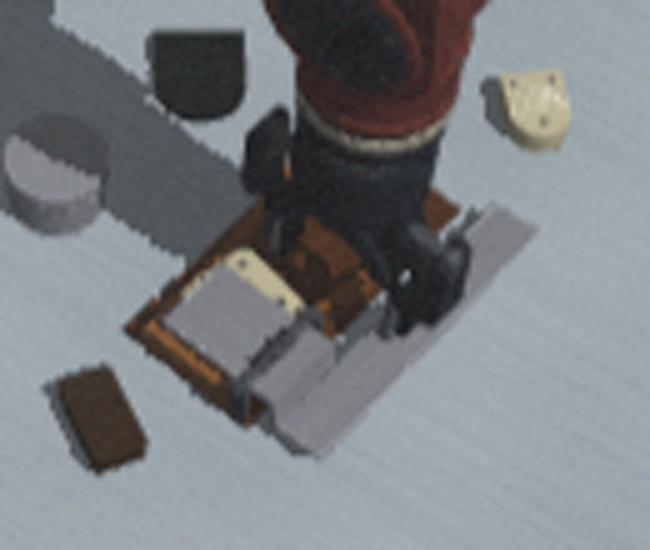

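Call:
{"api": "arm_command", "payload": {"targets": [{"gripper": 7.5,"dx": 0,"dy": 0,"dz": 0.3,"turn": 0},{"gripper": 7.5,"dx": 0,"dy": 0,"dz": 0,"turn": 0}]}}

```text
time: 14.5
eef_pos: [0.5733, 0.126, 0.0057]
tool_rot: [0.753, 0.657, -0.0, 0.001]
force: [-1.9, -3.9, 7.0]
finger_gap: 0.0748
```

Call:
{"api": "arm_command", "payload": {"targets": [{"gripper": 7.5,"dx": 0,"dy": 0,"dz": 0.3,"turn": 0},{"gripper": 7.5,"dx": 0,"dy": 0,"dz": 0,"turn": 0}]}}

```text
time: 14.75
eef_pos: [0.5736, 0.1257, 0.0031]
tool_rot: [0.754, 0.657, -0.0, 0.001]
force: [-2.0, -5.4, 8.3]
finger_gap: 0.075
```

Call:
{"api": "arm_command", "payload": {"targets": [{"gripper": 7.5,"dx": 0,"dy": 0,"dz": 0.3,"turn": 0},{"gripper": 7.5,"dx": 0,"dy": 0,"dz": 0,"turn": 0}]}}

```text
time: 15.0
eef_pos: [0.574, 0.1256, 0.0009]
tool_rot: [0.754, 0.657, 0.0, 0.001]
force: [-3.2, -5.6, 12.0]
finger_gap: 0.0752
```

Run:
```python
from h import *
im,T=snap('scene','s16.png')
a=cv2.resize(im[170:280,240:370],None,fx=5,fy=5,interpolation=cv2.INTER_CUBIC)
cv2.imwrite('pics/s16z.png',a)
a=[cv2.imread('pics/s%dz.png'%i)[200:380,110:330] for i in (6,15,16)]
cv2.imwrite('pics/cmp2.png',cv2.resize(np.hstack(a),None,fx=1.2,fy=1.2))
```

```text
t 15.0 jig [[-30.2  29.6]] z 0.9 xhead 82.2 zaxis [ 0.002 -0.002 -1.   ] F [-3.16 -5.65 11.98] gap 75.2
```

View pics/cmp2.png

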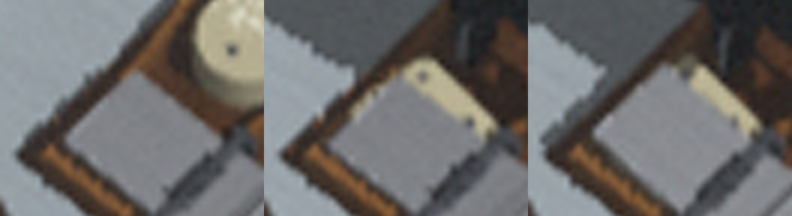

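The flap is fully open. I'll slide forward to the corner.

Call:
{"api": "arm_command", "payload": {"targets": [{"gripper": 7.5,"dx": 0,"dy": 0.4,"dz": -0.1,"turn": 0},{"gripper": 7.5,"dx": 0,"dy": 0.3,"dz": 0,"turn": 0},{"gripper": 7.5,"dx": 0,"dy": 0.3,"dz": 0,"turn": 0},{"gripper": 7.5,"dx": 0,"dy": 0,"dz": 0,"turn": 0}]}}

```text
time: 15.55
eef_pos: [0.5827, 0.1258, 0.0007]
tool_rot: [0.753, 0.658, 0.0, -0.001]
force: [-3.7, 0.7, 7.3]
finger_gap: 0.075
```

Call:
{"api": "arm_command", "payload": {"targets": [{"gripper": 7.5,"dx": 0,"dy": 0.2,"dz": 0,"turn": 0},{"gripper": 7.5,"dx": 0,"dy": 0,"dz": 0,"turn": 0}]}}

```text
time: 15.8
eef_pos: [0.5845, 0.1256, 0.0007]
tool_rot: [0.753, 0.658, -0.0, -0.001]
force: [-4.8, 1.0, 7.9]
finger_gap: 0.0748
```

Run:
```python
from h import *
rep()
```

```text
t 15.8 jig [[-19.9  31. ]] z 0.7 xhead 82.28 zaxis [-0.001  0.001 -1.   ] F [-4.77  0.95  7.89] gap 74.8
```

Call:
{"api": "arm_command", "payload": {"targets": [{"gripper": 7.5,"dx": 0,"dy": 0.2,"dz": 0,"turn": 0},{"gripper": 7.5,"dx": 0,"dy": 0,"dz": 0,"turn": 0}]}}

```text
time: 16.05
eef_pos: [0.586, 0.1255, 0.0007]
tool_rot: [0.753, 0.658, -0.0, -0.001]
force: [-9.1, 1.9, 9.5]
finger_gap: 0.075
```

Call:
{"api": "arm_command", "payload": {"targets": [{"gripper": 7.5,"dx": 0,"dy": 0.2,"dz": 0,"turn": 0},{"gripper": 7.5,"dx": 0,"dy": 0,"dz": 0,"turn": 0}]}}

```text
time: 16.3
eef_pos: [0.586, 0.1255, 0.0005]
tool_rot: [0.753, 0.658, -0.002, -0.002]
force: [-16.5, 1.9, 17.4]
finger_gap: 0.075
```

Run:
```python
from h import *
rep()
im,T=snap('wrist','w17.png')
```

```text
t 16.3 jig [[-18.4  31.1]] z 0.5 xhead 82.29 zaxis [-0.006  0.001 -1.   ] F [-16.51   1.93  17.36] gap 75.0
t 16.3 jig [[-18.4  31.1]] z 0.5 xhead 82.29 zaxis [-0.006  0.001 -1.   ] F [-16.51   1.93  17.36] gap 75.0
```

View pics/w17.png

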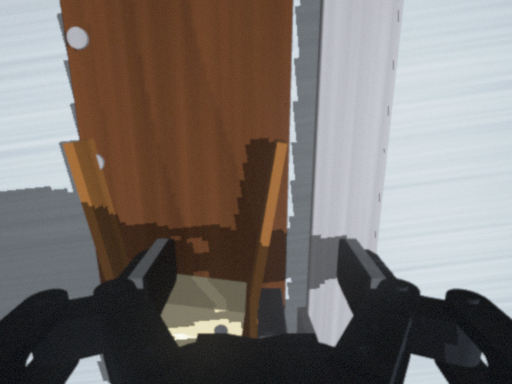

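The push stalls at 16 N because friction at the finger stops the rear swinging right. Moving the finger sideways toward −y while it's in contact should swing the cap straight.

Call:
{"api": "arm_command", "payload": {"targets": [{"gripper": 7.5,"dx": -0.2,"dy": -0.05,"dz": -0.1,"turn": 0},{"gripper": 7.5,"dx": -0.2,"dy": 0,"dz": 0,"turn": 0},{"gripper": 7.5,"dx": -0.2,"dy": 0,"dz": 0,"turn": 0},{"gripper": 7.5,"dx": 0,"dy": 0,"dz": 0,"turn": 0}]}}

```text
time: 16.85
eef_pos: [0.5867, 0.1197, 0.0012]
tool_rot: [0.753, 0.658, 0.0, -0.001]
force: [-4.3, 3.5, 4.8]
finger_gap: 0.0751
```

Run:
```python
from h import *
im,T=snap('wrist','w18.png')
```

```text
t 16.85 jig [[-16.9  25.5]] z 1.2 xhead 82.28 zaxis [-0.002  0.002 -1.   ] F [-4.31  3.51  4.79] gap 75.1
```

View pics/w18.png

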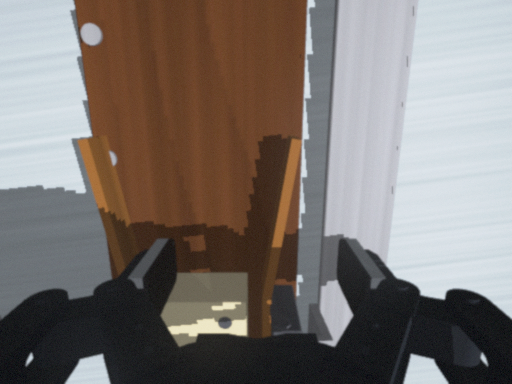

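The rear edge is now level in the image (row ~272 across). One small push to confirm it's home.

Call:
{"api": "arm_command", "payload": {"targets": [{"gripper": 7.5,"dx": 0,"dy": 0.1,"dz": 0,"turn": 0},{"gripper": 7.5,"dx": 0,"dy": 0.1,"dz": 0,"turn": 0},{"gripper": 7.5,"dx": 0,"dy": 0,"dz": 0,"turn": 0}]}}

```text
time: 17.27
eef_pos: [0.5868, 0.1197, 0.001]
tool_rot: [0.753, 0.658, -0.001, -0.003]
force: [-14.4, 4.4, 12.3]
finger_gap: 0.0751
```

Run:
```python
from h import *
rep()
```

```text
t 17.27 jig [[-16.9  25.5]] z 1.0 xhead 82.29 zaxis [-0.006  0.002 -1.   ] F [-14.43   4.41  12.31] gap 75.1
```

It's firm at the stop: 14 N and no movement. I'll ease off, then release and lift clear.

Call:
{"api": "arm_command", "payload": {"targets": [{"gripper": 7.5,"dx": 0,"dy": -0.2,"dz": 0,"turn": 0},{"gripper": 7.5,"dx": 0.1,"dy": -0.3,"dz": 0,"turn": 0},{"gripper": 7.5,"dx": 0,"dy": 0,"dz": -0.3,"turn": 0},{"gripper": 7.5,"dx": 0,"dy": 0,"dz": -0.3,"turn": 0},{"gripper": 7.5,"dx": 0,"dy": 0,"dz": -0.4,"turn": 0},{"gripper": 7.5,"dx": 0,"dy": 0,"dz": -0.5,"turn": 0},{"gripper": 7.5,"dx": 0,"dy": 0,"dz": -1,"turn": 0},{"gripper": 7.5,"dx": 0,"dy": 0,"dz": -2,"turn": 0}]}}

```text
time: 18.27
eef_pos: [0.5842, 0.1201, 0.0467]
tool_rot: [0.753, 0.658, -0.001, -0.0]
force: [0.4, 0.1, 0.5]
finger_gap: 0.0748
```

Call:
{"api": "arm_command", "payload": {"targets": [{"gripper": 7.5,"dx": 0,"dy": 0,"dz": -3,"turn": 0},{"gripper": 7.5,"dx": 0,"dy": 0,"dz": -4,"turn": 0},{"gripper": 7.5,"dx": 1.2,"dy": -1,"dz": -2.5,"turn": 0},{"gripper": 7.5,"dx": 0,"dy": 0,"dz": 0,"turn": 0},{"gripper": 7.5,"dx": 0,"dy": 0,"dz": 0,"turn": 0}]}}

```text
time: 18.9
eef_pos: [0.5764, 0.1331, 0.141]
tool_rot: [0.753, 0.658, -0.0, -0.0]
force: [0.2, -0.6, -0.6]
finger_gap: 0.075
```

Run:
```python
from h import *
im,T=snap('wrist','w19.png')
np.save('T19.npy',T)
cv2.imwrite('pics/w19z.png',cv2.resize(im[60:330,120:400],None,fx=2.2,fy=2.2,interpolation=cv2.INTER_CUBIC))
```

```text
t 18.9 jig [[-28.9  37.4]] z 141.0 xhead 82.25 zaxis [-0. -0. -1.] F [ 0.23 -0.61 -0.58] gap 75.0
```

View pics/w19z.png

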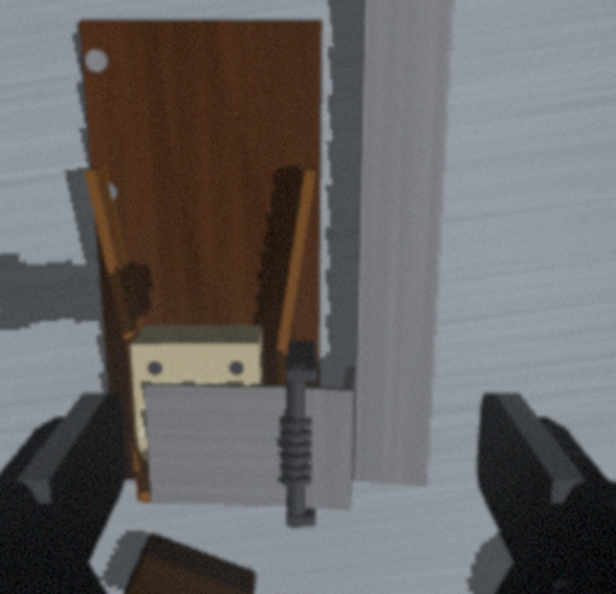

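Run:
```python
from h import *
T=np.load('T19.npy')
P=[(131,344),(262,343),(150,384),(270,387),(80,20),(321,20)]
z=[.029,.029,.031,.031,.005,.005]
uv=[((x+.5)/2.2-.5+120,(y+.5)/2.2-.5+60) for x,y in P]
print(tojig(ray('wrist',uv,z,T)).round(1).tolist())
```

```text
[[-4.6, -28.7], [-5.0, 22.4], [11.3, -21.8], [12.6, 25.4], [-125.5, -45.8], [-125.5, 45.2]]
```

Call:
{"api": "arm_command", "payload": {"targets": [{"gripper": 7.5,"dx": 0,"dy": 0,"dz": -4,"turn": 0},{"gripper": 7.5,"dx": 0,"dy": -4,"dz": -2,"turn": 0},{"gripper": 7.5,"dx": 2,"dy": -4,"dz": 0,"turn": 0},{"gripper": 7.5,"dx": 4,"dy": -3,"dz": 0,"turn": 0},{"gripper": 7.5,"dx": 4,"dy": 0,"dz": 0,"turn": 0},{"gripper": 7.5,"dx": 4,"dy": 0,"dz": 0,"turn": 0},{"gripper": 7.5,"dx": 0,"dy": 0,"dz": 0,"turn": 0},{"gripper": 7.5,"dx": 0,"dy": 0,"dz": 0,"turn": 0}]}}

```text
time: 19.95
eef_pos: [0.4861, 0.2863, 0.2003]
tool_rot: [0.753, 0.658, -0.001, -0.0]
force: [0.5, 0.7, 0.2]
finger_gap: 0.0752
```

Run:
```python
from h import *
im,T=snap('scene','s20.png')
cv2.imwrite('pics/s20z.png',cv2.resize(im[170:280,220:380],None,fx=5,fy=5,interpolation=cv2.INTER_CUBIC))
cv2.imwrite('pics/t20.png',arm.grab_frame('top'))
```

```text
t 19.95 jig [[-139.2  176.9]] z 200.3 xhead 82.25 zaxis [-0.002 -0.001 -1.   ] F [0.51 0.7  0.2 ] gap 75.2
```

View pics/s20z.png

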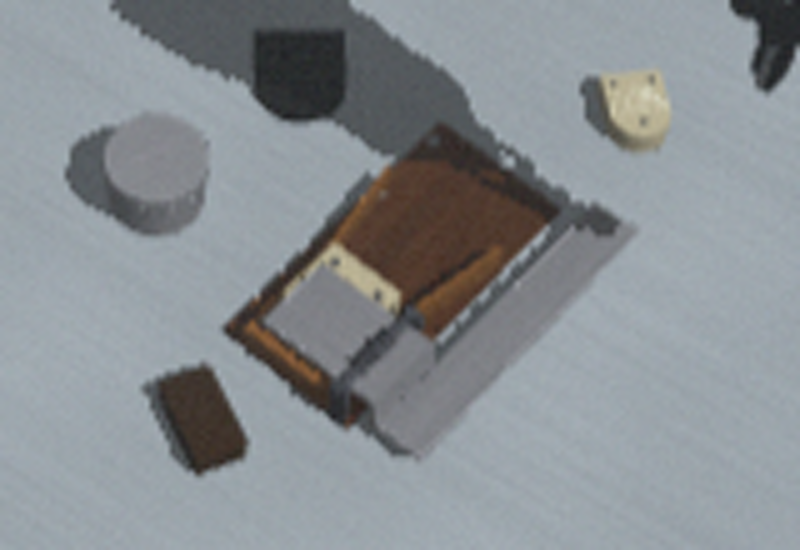

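View pics/t20.png

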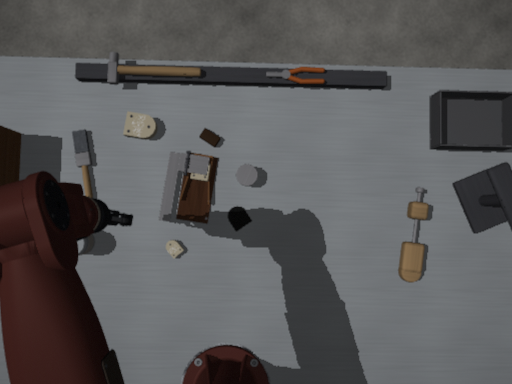

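The cap is square to under 1°. Its rear is at x ≈ −4.3 mm after the bed-edge correction (home −4), and the flap rests on it with the hand clear. Handing in.

```bash
python3 -c "
from workcell import arm
print(arm.finish_job())"
```

```text
the job is handed in; nothing more can be done
None
```

The cap is home against the back stop, with the flap closed on it and the hand clear. I handed the job in at about 20 s of the 42 s allowed.

- **First push:** I pressed the bar with one fingertip until the flap stood at about 0.45 rad, judged from the scene picture. The other fingertip pushed the cap under the flap until it stopped at about 15 N, and then I released the bar. A wrist-camera check put the cap's rear midpoint at x = −4.1 mm (home is −4), but the cap sat about 7° askew.
- **Straightening:** I pressed the bar again and pushed on the right rear corner, which stalled at about 16 N. Shifting that finger sideways against the cap squared it. A last push held firm at about 14 N, and I released and withdrew.
- **Last checks:**
  - The cap's rear edge is at about −4.3 to −4.8 mm and square to under 1°.
  - Its sides measured y = −28.7 and +22.4 mm, so it lies about 3 mm right of centre, close to the right wall.
  - The flap lies on the cap, and the force reading is near zero.
- **Bystanders:** The tin, wax block and two spare caps matched the starting picture after the first push. The rubber lift's patch had changed there, probably because the arm's shadow falls beside it. In the final pictures all of these look unmoved by eye. The pot was mostly hidden behind the arm, so I could not check it.

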